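# Set the pellet mill's grind and lock it

## Task

Set the grind of the pellet mill: turn its dial clockwise until the burrs touch and it stops, then back it off exactly three clicks. Then swing the lock lever in against the dial, all the way home, so that the setting stays. Leave the other things on the board where they are.

Things in the scene. Friction and masses are not known exactly. Their poses are not given: they have to be found in the camera images.
- mill: Pellet mill fixed to the board: grey foot plate 200 x 300 mm; white head whose flat top, the deck (180 mm along the slope, 215 mm wide), slopes down towards the robot at 30 degrees. Origin: on the board below the dial's centre; x points up the slope, away from the robot; y left; z up. On the dial's axis the deck is 130 mm above the board; its normal is mill (-0.5, 0, 0.866).
- handle_mid (a point): Middle of the mill's fixed carrying handle, a 10 mm steel rod 292 mm above the board, spanning left-right over the dial (mill x = 5 mm, y = 92 to -158 mm); its legs run down at the back, mill x = 90 mm. A gripper held vertically over the dial hits it; one tilted 30 degrees, square to the deck, clears it. Behind it a clear hopper, 210 mm high.
- dial_grip (a point): Dial: aluminium disc with 24 lobes on its rim, 88 mm across, top 15 mm above the deck; on it a dark bar 58 mm long, 14 mm wide, from 15 to 49 mm above the deck. This point: on the dial's axis, in the bar, 39 mm above the deck (10 mm below the bar's top). z: the dial's axis, out of the deck; x: along the bar to its end with a small pointer; y: across the bar.
- dial (a joint): Turn of the dial, rad. 0 = burrs touch (hard stop); grows anticlockwise seen facing the deck (right-handed about dial_grip z), to 1.62. One click = 15 deg = 0.2618 rad: a spring ball at the uphill rim drops between two lobes at 0, 0.262, 0.524, 0.785... Passing a lobe takes about 0.2 N m; let go, it settles in the nearest click. A 60 N grip on the bar turns it all the way in one grasp.
- lock_knob (a point): Centre of the top of the lock lever's knob: a dark post, square to the deck, 16 mm across, 33 mm tall, its top 45 mm above the deck, on the end of a flat steel lever (4 to 12 mm above the deck) 106 mm from the pivot, at the right of the dial. z: out of the deck.
- lock_pivot (a point): Pivot of the lock lever: 45 mm up the slope and 46 mm right of the dial's axis, 12 mm above the deck. z: hinge axis, out of the deck.
- lock (a joint): Turn of the lock lever, rad. 0 = open, swung out away from the dial; 0.45 = locked, at its stop: the knob has come 47 mm to the left, towards the dial, and the lever's tooth stands between two lobes. Grows clockwise seen facing the deck (minus about lock_pivot z). Stays where left; the knob moves with about 1 N, so shut fingers can push it.
- comb: Stainless grooming comb, 170 x 36 x 6 mm, lying flat near the mill's front. Bystander. Origin at the centre of its underside.
- willow_ring: Woven willow ring, 92 mm across, 16 mm thick, lying flat left of the mill. Bystander. Origin at the centre of its underside.
- scoop: Clear acrylic scoop, box-shaped pan 85 x 65 x 40 mm with a flat handle, lying right of the mill. Bystander. Origin at the centre of its underside.
- dome: White ceramic hideaway dome, 94 mm across, 81 mm high, at the far side of the board. Bystander. Origin at the centre of its underside.
- bowl: White ceramic bowl, 110 mm across, 45 mm high, at the far side of the board. Bystander. Origin at the centre of its underside.
- feed_jar: Glass feed jar with a wooden cap, 90 mm across, 150 mm high, at the right of the board. Bystander. Origin at the centre of its underside.

How it is judged:
By the outcome, as a careful person would: the job done as asked, in the order asked, and still so for the second after the job is handed in, with the robot touching nothing.
It also fails if it takes over 54 s, if anything falls off the work surface, if the arm or the gripper's body presses on something with over 40 N, if the wrist force passes 120 N, or if a joint passes its speed limit or range.

## Robot

A 6-joint arm with a two-finger parallel gripper is mounted at the origin on the work surface. World frame = base frame: x ahead of the robot, y to its left, z up, the work surface at z = 0. Lengths are in m, angles in rad, forces in N, time in s.
With the tool pointing down it reaches from about 0.225 to 0.875 m from the base axis. Payload 3.4 kg.
Tool frame: the origin (TCP) lies between the finger pads; the fingertips stand 19 mm ahead of it and the grasp point (between the pads) is the TCP; z points along the fingers, y is the line along which they close (so a half turn about z gives the same grasp; the last joint's range is limited). The gripper opens to 85 mm and grips with 20 to 120 N. Pads are 22 mm wide; open, the fingers measure 114 mm over their backs; the gripper's body (76 mm by 85 mm) begins 54 mm behind the grasp point. The pads swing forward as they close: fully open they stand 13 mm farther back than shut.
Start: joints at [1.215, 0.276, 1.505, -0, 1.361, -0.121], TCP at [0.134, 0.559, 0.25] pointing down, gripper open.
Joint ranges: [-2.89, 2.89], [-0.75, 2.08], [0.22, 2.7], [-1.18, 4.32], [0.11, 2.71], [-2.7, 2.7]. Speed limits (rad/s): [2.57, 2.57, 3.14, 3.14, 3.14, 3.14].

## Interface

Orientations are given as a unit quaternion [w, x, y, z].
In Python, from rig import get_state, imaging, ticket gives the robot as it stands. The module is installed in compiled form; this text tells all that it offers.
- The arm moves only by the shell command python3 -m inch 'ROWS' [FORCE]. ROWS is JSON, a list of rows, each an object with "claw": the opening, from -1 (shut) to 1 (fully open); "travel": the shift along the world's x, y, z in units of 200 mm (1.0 is 200 mm), a list of three; "turn": the turn about the world's z in units of 180 degrees (1.0 is 180 degrees). A call has 1 to 5 rows; each row is the pose to reach, as a shift and turn from the pose commanded when the call began, turning the shorter way round; what a row does not reach only later rows make up. A row lasts 1/10 s, in which the tool goes at most 50 mm and 8.59 degrees, less where a joint would pass 70% of its speed; a pose out of reach is approached as far as the arm can. A call with a number of a shift or a turn outside -1 to 1 is refused whole. A call with a gripper value outside its range is refused whole. The fingers move at their own pace and stop on an object; FORCE is the grip in N (left out, the last holds). Time passes only in rows, so rows that repeat a pose let the fingers close. It gives the time, the measured TCP pose, the force, the opening and the grip force at its end, in the units of the state.
- get_state(): the state, without advancing time (a new reading comes with each control period).
- imaging.get_image(name): name is "scene" or "top" or "wrist"; returns the picture (420x560x3 uint8, red, green, blue); there is no depth.
- imaging.camera_params(name): a dict with "camera_matrix" (3x3 intrinsics, pixels), "k1" (the pictures are not rectified: a ray, as slopes to the right and down, at radius r is drawn at 1 + k1 r^2 times it, then the intrinsics apply), "cam_to_world" (4x4, takes a point from camera to world coordinates); the wrist camera has in their place "T_tool_cam" (4x4, takes a point from camera to tool coordinates, whose origin is the TCP and whose axes are the flange's). Camera axes: x right, y down, z forward; pixel columns grow to the right and rows downward; lengths in m; the calibration is good to about 2 mm. A picture is of the moment at which its call begins: read the wrist's pose just before it. camera_params takes no time and is no camera call.
- ticket.sign_off(): hands the job in; it is judged then, once.
The state is a dict: "clock": time; "qpos": joint angles; "qd": joint speeds; "effort": joint torques, N m; "position": TCP position; "ee_rot": TCP orientation; "contact_force": force on the tool from outside, world axes, zero at the start; "moment": the same for the moment, N m; "width": finger opening in m; "gripper_force": force on a finger pad.
Only numpy, scipy, OpenCV 4.12 (cv2) and the standard library are available. Lean on these libraries where they do the work, as an engineer would, in place of code of your own. Each camera call takes 0.05 s, during which the arm holds its last target. There are 200 camera calls.

## Working session

There is one attempt and no reset: what is moved stays moved. The work goes in short steps, Python scripts to look and compute and a shell command to move; the robot and the scene stay as the last step left them, time stands still between calls to the robot, and variables do not carry over. Pictures are saved under pics/ and viewed, at most 10 in all, crops included, and the job is handed in when it is done.

```bash
mkdir -p pics; python3 - <<'E'
from rig import get_state, imaging
import cv2
s=get_state();print({k:(v if not hasattr(v,'round') else v.round(3) if hasattr(v,'shape') else round(v,3)) for k,v in s.items()})
for n in("scene","top"):
    cv2.imwrite(f"pics/{n}0.png",imaging.get_image(n)[:,:,::-1]);print(imaging.camera_params(n))
print(imaging.camera_params("wrist"))
E
```

```text
{'clock': 0.0, 'qpos': array([ 1.215,  0.277,  1.506, -0.   ,  1.361, -0.121]), 'qd': array([-0.001,  0.   , -0.   , -0.   , -0.   , -0.001]), 'effort': array([-1.0000e-03, -4.1676e+01, -2.4581e+01, -0.0000e+00,  1.1000e-02,
       -0.0000e+00]), 'position': array([0.134, 0.559, 0.249]), 'ee_rot': array([-0.   ,  0.117,  0.993, -0.001]), 'contact_force': array([ 0.389, -0.119, -0.423]), 'moment': array([ 0.016, -0.003,  0.025]), 'gripper_force': 0.0, 'width': 0.0855995296293349}
{'camera_matrix': array([[481.41078695,   0.        , 279.1578645 ],
       [  0.        , 481.41078695, 212.99403625],
       [  0.        ,   0.        ,   1.        ]]), 'k1': 0.04623153778515013, 'cam_to_world': array([[-0.8465899 ,  0.28287576, -0.45085125,  1.17063142],
       [ 0.53204791,  0.47286897, -0.7023674 ,  0.80299186],
       [ 0.01451085, -0.83449161, -0.55082955,  0.90727026],
       [ 0.        ,  0.        ,  0.        ,  1.        ]])}
{'camera_matrix': array([[515.79014113,   0.        , 281.50761372],
       [  0.        , 515.79014113, 207.18526277],
       [  0.        ,   0.        
[... 166 characters left out ...]
481, -0.10764206],
       [ 0.01021311, -0.13085948, -0.99134832,  1.92781292],
       [ 0.        ,  0.        ,  0.        ,  1.        ]])}
{'camera_matrix': array([[308.29274478,   0.        , 278.81654901],
       [  0.        , 308.29274478, 211.89374993],
       [  0.        ,   0.        ,   1.        ]]), 'k1': -0.030865793517754873, 'T_tool_cam': array([[-8.72250313e-04, -9.65501375e-01, -2.60396495e-01,
         6.56128647e-02],
       [ 9.99999425e-01, -6.79756414e-04, -8.29289423e-04,
         8.37850647e-04],
       [ 6.23673890e-04, -2.60397069e-01,  9.65501413e-01,
        -1.24344531e-01],
       [ 0.00000000e+00,  0.00000000e+00,  0.00000000e+00,
         1.00000000e+00]])}
```

View pics/scene0.png

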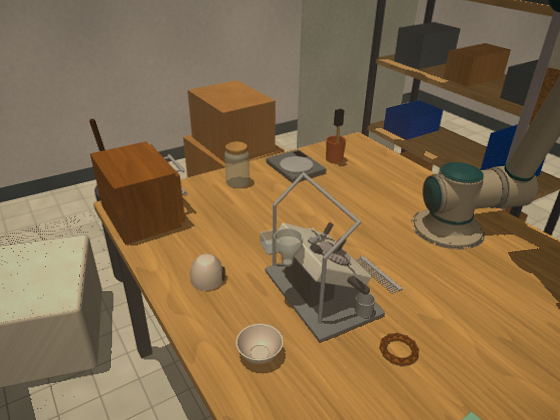

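View pics/top0.png

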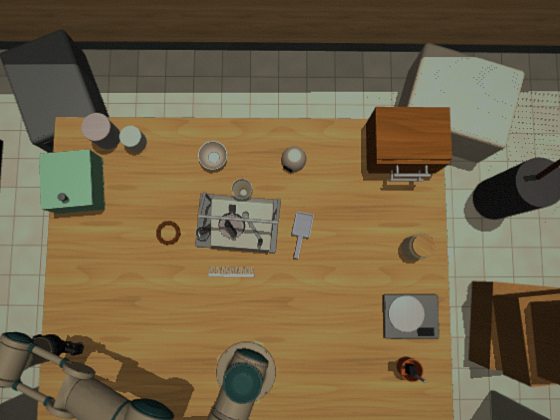

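```bash
python3 - <<'E'
import cv2
a=cv2.imread("pics/top0.png")[180:270,185:295]
cv2.imwrite("pics/topc.png",cv2.resize(a,None,fx=7,fy=6.6,interpolation=cv2.INTER_CUBIC))
E
```

```text
(no output)
```

View pics/topc.png

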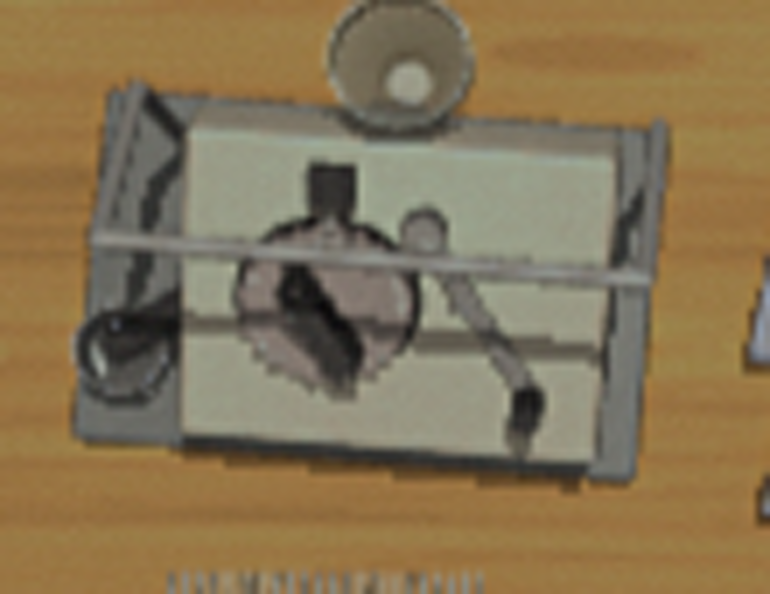

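```bash
cat > h.py <<'E'
import numpy as np, cv2
from rig import imaging, get_state
from scipy.spatial.transform import Rotation as R
def cam(name,state=None):
    p=imaging.camera_params(name)
    if name=="wrist":
        T=np.eye(4);q=np.array(state["ee_rot"]);T[:3,:3]=R.from_quat(q[[1,2,3,0]]).as_matrix();T[:3,3]=state["position"]
        return p,T@p["T_tool_cam"]
    return p,p["cam_to_world"]
def ray(p,T,uv):
    uv=np.array(uv,float).reshape(-1,1,2)
    s=cv2.undistortPoints(uv,p["camera_matrix"],np.array([p["k1"],0,0,0.])).reshape(-1,2)
    d=np.c_[s,np.ones(len(s))]@T[:3,:3].T
    return T[:3,3],d
def onplane(p,T,uv,n,c):
    o,d=ray(p,T,uv);n=np.array(n,float)
    return o+d*((c-n@o)/(d@n))[:,None]
def proj(p,T,X):
    W=np.linalg.inv(T);x=np.atleast_2d(X)@W[:3,:3].T+W[:3,3]
    return cv2.projectPoints(x.reshape(-1,1,3),np.zeros(3),np.zeros(3),p["camera_matrix"],np.array([p["k1"],0,0,0.]))[0].reshape(-1,2)
E
python3 - <<'E'
from h import *
p,T=cam("top")
px=lambda a:np.array(a)/[7,6.6]+[185,180]-0.5
f=onplane(p,T,px([(110,90),(662,125),(635,480),(78,440)]),[0,0,1],.01)
print(f.round(3),np.linalg.norm(np.diff(f,axis=0),axis=1), f.mean(0))
for z,uv in((.137,[(327,300)]),(.172,[(290,275),(350,375)]),(.25,[(0,0)]),(.292,[(95,238),(650,278)])):
    print(z,onplane(p,T,px(uv),[0,0,1],z).round(3))
E
```

```text
[[ 0.651  0.18   0.01 ]
 [ 0.632 -0.117  0.01 ]
 [ 0.43  -0.104  0.01 ]
 [ 0.451  0.192  0.01 ]] [0.29715739 0.20213961 0.2960282 ] [0.5410466  0.03770461 0.01      ]
0.137 [[0.519 0.05  0.137]]
0.172 [[0.528 0.065 0.172]
 [0.477 0.035 0.172]]
0.25 [[0.658 0.197 0.25 ]]
0.292 [[ 0.533  0.142  0.292]
 [ 0.515 -0.11   0.292]]
```

```bash
python3 -m inch '[{"claw":1,"travel":[0.5,-0.75,0.55],"turn":0.053},{"claw":1,"travel":[0.5,-0.75,0.55],"turn":0.053},{"claw":1,"travel":[0.5,-0.75,0.55],"turn":0.053},{"claw":1,"travel":[0.5,-0.75,0.55],"turn":0.053},{"claw":1,"travel":[0.5,-0.75,0.55],"turn":0.053}]'
python3 -m inch '[{"claw":1,"travel":[0.61,-0.9,0],"turn":0},{"claw":1,"travel":[0.61,-0.9,0],"turn":0},{"claw":1,"travel":[0.61,-0.9,0],"turn":0},{"claw":1,"travel":[0.61,-0.9,0],"turn":0},{"claw":1,"travel":[0.61,-0.9,0],"turn":0}]'
python3 -m inch '[{"claw":1,"travel":[0.61,-0.9,0],"turn":0},{"claw":1,"travel":[0.61,-0.9,0],"turn":0},{"claw":1,"travel":[0.61,-0.9,0],"turn":0},{"claw":1,"travel":[0.61,-0.9,0],"turn":0},{"claw":1,"travel":[0.61,-0.9,0],"turn":0}]'
python3 - <<'E'
from h import *
s=get_state();im=imaging.get_image("wrist")[:,:,::-1]
np.save("w1.npy",[s["position"].tolist()+s["ee_rot"].tolist()]);print(s["position"],s["ee_rot"],s["qpos"],s["clock"])
cv2.imwrite("pics/w1.png",im)
E
```

```text
clock: 0.6
position: [0.2359, 0.407, 0.3633]
ee_rot: [0.002, 0.036, 0.999, 0.001]
contact_force: [0.5, 0.7, 0.0]
width: 0.0855
gripper_force: 0.0
clock: 1.1
position: [0.3574, 0.2264, 0.3595]
ee_rot: [-0.0, 0.036, 0.999, -0.001]
contact_force: [-0.3, 0.4, -0.3]
width: 0.0851
gripper_force: 0.0
clock: 1.6
position: [0.4801, 0.046, 0.3588]
ee_rot: [-0.001, 0.036, 0.999, -0.001]
contact_force: [0.3, 1.6, 0.1]
width: 0.0855
gripper_force: 0.0
[0.4800577  0.04602666 0.35880744] [-5.00592096e-04  3.60634902e-02  9.99349206e-01 -5.82444039e-04] [-4.79704017e-02  8.97406548e-02  1.47929635e+00 -1.17672286e-03
  1.57354290e+00 -1.54662673e+00] 1.6
```

View pics/w1.png

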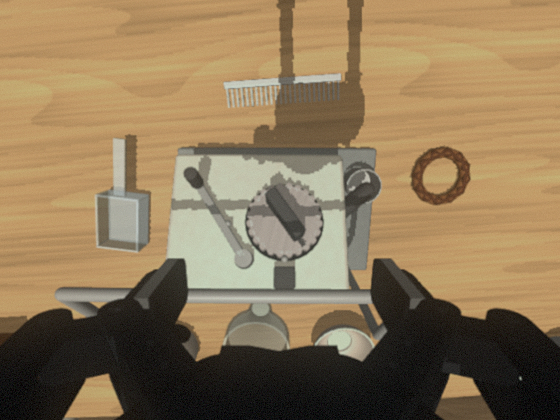

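```bash
python3 - <<'E'
import cv2
a=cv2.imread("pics/w1.png")[170:270,225:345]
cv2.imwrite("pics/w1c.png",cv2.resize(a,None,fx=6,fy=6,interpolation=cv2.INTER_CUBIC))
E
```

```text
(no output)
```

View pics/w1c.png

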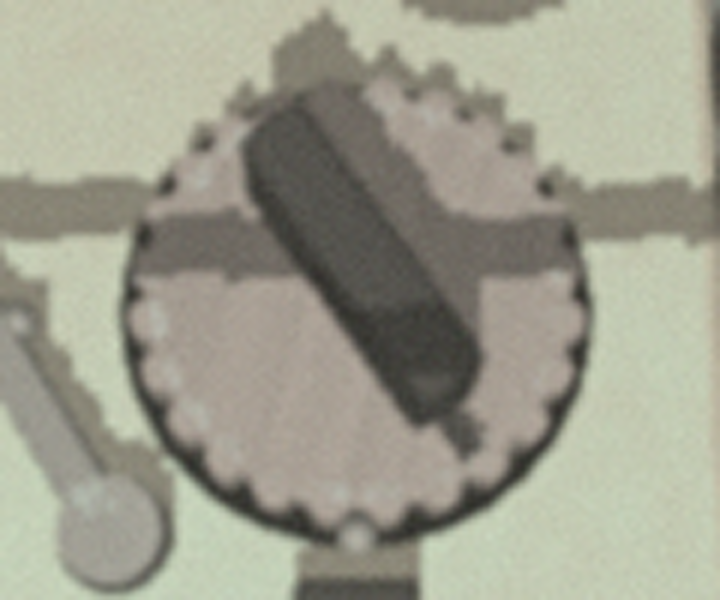

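```bash
cat >> h.py <<'E'
O=np.array([.523,.049,0.]);YAW=np.radians(-3.8)
def mill(o=O,yaw=YAW):
    Rm=R.from_euler("z",yaw).as_matrix(); D=Rm@R.from_euler("y",-30,degrees=True).as_matrix()
    return o,Rm,D      # D columns: u uphill, v left, n normal
def deck(uvh,o=O,yaw=YAW):
    o,Rm,D=mill(o,yaw);return o+[0,0,.13]+np.atleast_2d(uvh)@D.T
def wst(f):
    a=np.load(f).ravel();return {"position":a[:3],"ee_rot":a[3:]}
def ondeck(p,T,uv,h,o=O,yaw=YAW):
    o,Rm,D=mill(o,yaw);c=o+[0,0,.13];n=D[:,2]
    return (onplane(p,T,uv,n,n@c+h)-c)@D
E
python3 - <<'E'
from h import *
p,T=cam("wrist",wst("w1.npy"))
print("pred",proj(p,T,deck([[.045,-.046,.012],[0,.044,.015],[0,-.044,.015],[.045,0,.015]])).round(1))
c=lambda a:np.array(a,float)/6+[225,170]-.4
print("pivot",ondeck(p,T,c([(112,535)]),.012).round(4))
print("rim L,R,ball",ondeck(p,T,c([(578,315),(132,315),(357,535)]),.015).round(4))
print("bar top ends",ondeck(p,T,c([(265,130),(440,350)]),.049).round(4))
print("pointer",ondeck(p,T,c([(465,432)]),.017).round(4))
print("knob",ondeck(p,T,[(190,172)],.045).round(4))
E
```

```text
pred [[243.2 259.3]
 [322.1 219.3]
 [245.6 219.8]
 [284.2 258.8]]
pivot [[ 0.0444 -0.046   0.012 ]]
rim L,R,ball [[ 0.0033  0.0426  0.015 ]
 [ 0.0028 -0.0428  0.015 ]
 [ 0.0449 -0.0001  0.015 ]]
bar top ends [[-0.0228 -0.0162  0.049 ]
 [ 0.0172  0.014   0.049 ]]
pointer [[0.0261 0.0202 0.017 ]]
knob [[-0.0472 -0.1031  0.045 ]]
```

```bash
python3 -m inch '[{"claw":0.18,"travel":[-0.19,-0.02,0],"turn":0},{"claw":0.18,"travel":[-0.19,-0.02,-0.25],"turn":0},{"claw":0.18,"travel":[-0.19,-0.02,-0.5],"turn":0},{"claw":0.18,"travel":[-0.19,-0.02,-0.75],"turn":0},{"claw":0.18,"travel":[-0.19,-0.02,-0.84],"turn":0}]' 30
python3 -m inch '[{"claw":0.18,"travel":[0.08,-0.01,0],"turn":0},{"claw":0.18,"travel":[0.16,-0.01,0],"turn":0},{"claw":0.18,"travel":[0.16,-0.01,-0.1],"turn":0},{"claw":0.18,"travel":[0.16,-0.01,-0.2],"turn":0},{"claw":0.18,"travel":[0.16,-0.01,-0.2],"turn":0}]'
python3 - <<'E'
from h import *
s=get_state();im=imaging.get_image("wrist")[:,:,::-1]
np.save("w2.npy",[s["position"].tolist()+s["ee_rot"].tolist()]);print(s["position"],s["ee_rot"],s["contact_force"],s["moment"])
cv2.imwrite("pics/w2.png",im)
E
```

```text
clock: 2.15
position: [0.4354, 0.0465, 0.1873]
ee_rot: [-0.005, 0.034, 0.999, 0.001]
contact_force: [-0.6, 1.1, 0.3]
width: 0.0504
gripper_force: 0.0
clock: 2.65
position: [0.4732, 0.0435, 0.1519]
ee_rot: [-0.0, 0.034, 0.999, 0.0]
contact_force: [-0.5, 0.3, -0.0]
width: 0.0504
gripper_force: 0.0
[0.47321374 0.04348346 0.15193311] [-3.11969577e-04  3.41324106e-02  9.99417255e-01  1.76395071e-04] [-0.46236914  0.31406111 -0.03851789] [ 0.00082403 -0.04260719  0.10516587]
```

View pics/w2.png

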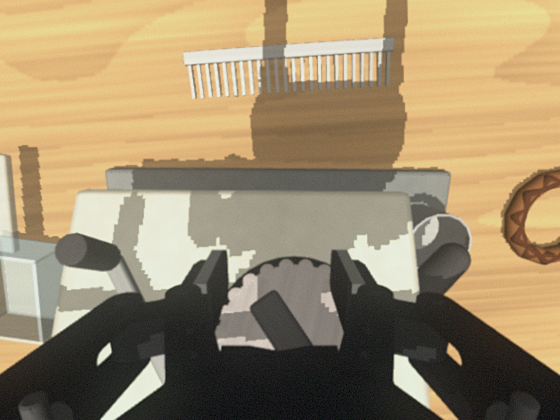

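```bash
f(){ grep -E "position|contact"; }
python3 -m inch '[{"claw":0.18,"travel":[0,0.02,0],"turn":0},{"claw":0.18,"travel":[0,0.04,0],"turn":0},{"claw":0.18,"travel":[0,0.04,0],"turn":0}]' | f
python3 -m inch '[{"claw":0.18,"travel":[0,0.01,0],"turn":0},{"claw":0.18,"travel":[0,0.02,0],"turn":0},{"claw":0.18,"travel":[0,0.02,0],"turn":0}]'|f
python3 -m inch '[{"claw":0.18,"travel":[0,0.01,0],"turn":0},{"claw":0.18,"travel":[0,0.02,0],"turn":0},{"claw":0.18,"travel":[0,0.02,0],"turn":0}]'|f
```

```text
position: [0.4727, 0.0518, 0.1535]
contact_force: [-0.9, 0.1, 0.2]
position: [0.4718, 0.0554, 0.1525]
contact_force: [-0.1, 0.1, 0.9]
position: [0.4716, 0.0568, 0.1523]
contact_force: [-0.5, -8.5, -0.3]
```

```bash
f(){ grep -E "position|contact"; }
for i in 1; do
python3 -m inch '[{"claw":0.18,"travel":[0,0.01,0],"turn":0},{"claw":0.18,"travel":[0,0.015,0],"turn":0},{"claw":0.18,"travel":[0,0.015,0],"turn":0}]' | f
python3 -m inch '[{"claw":0.18,"travel":[0,0.01,0],"turn":0},{"claw":0.18,"travel":[0,0.015,0],"turn":0},{"claw":0.18,"travel":[0,0.015,0],"turn":0}]' | f
python3 -m inch '[{"claw":0.18,"travel":[0,0.01,0],"turn":0},{"claw":0.18,"travel":[0,0.015,0],"turn":0},{"claw":0.18,"travel":[0,0.015,0],"turn":0}]' | f
done
```

```text
position: [0.4715, 0.0576, 0.1522]
contact_force: [-1.0, -15.5, 0.7]
position: [0.4711, 0.0585, 0.152]
contact_force: [-0.6, -21.0, -1.0]
position: [0.4684, 0.0636, 0.1509]
contact_force: [-4.8, -14.7, -2.2]
```

```bash
f(){ grep -E "position|contact"; }
python3 -m inch '[{"claw":0.18,"travel":[0.01,0.01,0],"turn":0},{"claw":0.18,"travel":[0.02,0.015,0],"turn":0},{"claw":0.18,"travel":[0.02,0.015,0],"turn":0}]' | f
python3 -m inch '[{"claw":0.18,"travel":[0,0.01,0],"turn":0},{"claw":0.18,"travel":[0,0.015,0],"turn":0},{"claw":0.18,"travel":[0,0.015,0],"turn":0}]' | f
python3 -m inch '[{"claw":0.18,"travel":[0,0.01,0],"turn":0},{"claw":0.18,"travel":[0,0.015,0],"turn":0},{"claw":0.18,"travel":[0,0.015,0],"turn":0}]' | f
python3 - <<'E'
from h import *
s=get_state();im=imaging.get_image("wrist")[:,:,::-1]
np.save("w3.npy",[s["position"].tolist()+s["ee_rot"].tolist()]);print(s["position"],s["ee_rot"],s["contact_force"],s["clock"])
cv2.imwrite("pics/w3.png",im)
E
```

```text
position: [0.4684, 0.0645, 0.1504]
contact_force: [-11.8, -21.2, 2.4]
position: [0.4693, 0.0699, 0.1502]
contact_force: [-9.0, -13.8, -2.1]
position: [0.4703, 0.0745, 0.1502]
contact_force: [-3.5, -4.4, -1.4]
[0.47025732 0.07449803 0.15018007] [-0.00619576  0.03405402  0.99939673 -0.00284957] [-3.54038505 -4.38111258 -1.3712233 ] 5.4
```

View pics/w3.png

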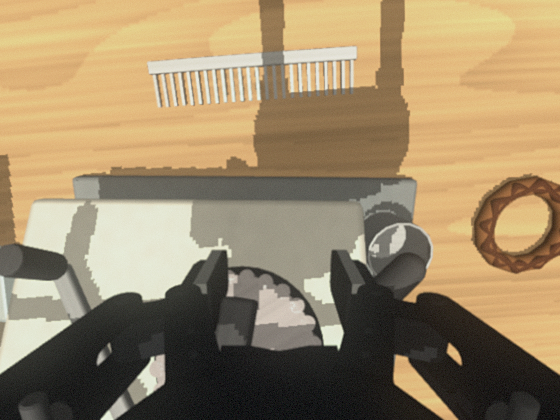

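```bash
f(){ grep -E "position|contact"; }
python3 -m inch '[{"claw":0.18,"travel":[0.015,0.01,0],"turn":0},{"claw":0.18,"travel":[0.03,0.02,0],"turn":0},{"claw":0.18,"travel":[0.03,0.02,0],"turn":0}]' | f
python3 -m inch '[{"claw":0.18,"travel":[0,0.01,0],"turn":0},{"claw":0.18,"travel":[0,0.015,0],"turn":0},{"claw":0.18,"travel":[0,0.015,0],"turn":0}]' | f
python3 -m inch '[{"claw":0.18,"travel":[0,0.01,0],"turn":0},{"claw":0.18,"travel":[0,0.015,0],"turn":0},{"claw":0.18,"travel":[0,0.015,0],"turn":0}]' | f
```

```text
position: [0.4717, 0.0762, 0.1498]
contact_force: [-16.1, -15.2, 4.2]
position: [0.4732, 0.0805, 0.1499]
contact_force: [-13.4, -11.8, 0.9]
position: [0.4733, 0.0819, 0.1498]
contact_force: [-13.1, -15.8, 1.5]
```

```bash
f(){ grep -E "position|contact"; }
python3 -m inch '[{"claw":0.18,"travel":[0,0.01,0],"turn":0},{"claw":0.18,"travel":[0,0.015,0],"turn":0},{"claw":0.18,"travel":[0,0.015,0],"turn":0}]' | f
python3 -m inch '[{"claw":0.18,"travel":[0,0.01,0],"turn":0},{"claw":0.18,"travel":[0,0.015,0],"turn":0},{"claw":0.18,"travel":[0,0.015,0],"turn":0}]' | f
python3 - <<'E'
from h import *
s=get_state();im=imaging.get_image("wrist")[:,:,::-1]
np.save("w4.npy",[s["position"].tolist()+s["ee_rot"].tolist()]);print(s["position"],s["ee_rot"],s["contact_force"],s["clock"])
cv2.imwrite("pics/w4.png",im)
E
```

```text
position: [0.4743, 0.0854, 0.1499]
contact_force: [-10.4, -15.9, -0.2]
position: [0.4743, 0.0859, 0.1498]
contact_force: [-10.7, -22.4, -0.3]
[0.47425807 0.08593018 0.14981041] [-0.00849834  0.03284173  0.99939206 -0.00804371] [-10.66417717 -22.44580727  -0.32330903] 6.95
```

View pics/w4.png

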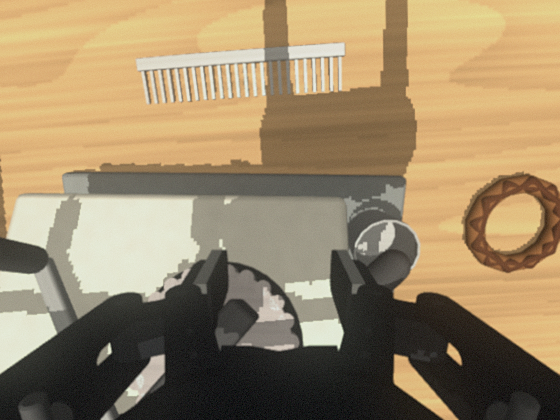

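```bash
f(){ grep -E "position|contact"; }
python3 - <<'E'
from h import *
p,T=cam("wrist",wst("w4.npy"))
print(ondeck(p,T,[(233,300),(258,316)],.049).round(4))
E
python3 -m inch '[{"claw":0.18,"travel":[0,0.005,0],"turn":0},{"claw":0.18,"travel":[0,0.01,0],"turn":0},{"claw":0.18,"travel":[0,0.01,0],"turn":0}]' | f
python3 -m inch '[{"claw":0.18,"travel":[0,0.005,0],"turn":0},{"claw":0.18,"travel":[0,0.01,0],"turn":0},{"claw":0.18,"travel":[0,0.01,0],"turn":0}]' | f
```

```text
[[-0.0261  0.0152  0.049 ]
 [-0.0198  0.0259  0.049 ]]
position: [0.4743, 0.0863, 0.1498]
contact_force: [-10.6, -28.5, -0.7]
position: [0.4743, 0.0866, 0.1497]
contact_force: [-10.4, -32.9, -0.8]
```

```bash
f(){ grep -E "position|contact"; }
python3 -m inch '[{"claw":0.18,"travel":[0,0.01,0],"turn":0},{"claw":0.18,"travel":[0,0.02,0],"turn":0},{"claw":0.18,"travel":[0,0.02,0],"turn":0}]' | f
python3 -m inch '[{"claw":0.18,"travel":[0,-0.03,0],"turn":0},{"claw":0.18,"travel":[0,-0.06,0],"turn":0},{"claw":0.18,"travel":[0,-0.06,0],"turn":0}]' | f
python3 - <<'E'
from h import *
s=get_state();im=imaging.get_image("wrist")[:,:,::-1]
np.save("w5.npy",[s["position"].tolist()+s["ee_rot"].tolist()]);print(s["position"],s["ee_rot"],s["contact_force"],s["clock"])
cv2.imwrite("pics/w5.png",im)
p,T=cam("wrist",s)
# predicted bar-top outline pixels for candidate angles vs. dark-mask score
hsv=cv2.cvtColor(im,cv2.COLOR_BGR2GRAY)
for a in(-7.5,-22.5,-37.5,-52.5):
    e=-np.array([np.cos(np.radians(a)),np.sin(np.radians(a))]);n=np.array([-e[1],e[0]])
    X=[list(e*r+n*w)+[.049] for r,w in((.029,.007),(.029,-.007),(.016,.0),(.024,0))]
    q=proj(p,T,deck(X)).round(1);print(a,q.tolist(),[int(hsv[int(v),int(u)]) for u,v in q[2:]])
E
```

```text
position: [0.4725, 0.0891, 0.1488]
contact_force: [-12.6, -38.1, -3.8]
position: [0.4735, 0.0859, 0.1492]
contact_force: [-11.3, -8.6, -3.2]
[0.4735139  0.0859217  0.14924901] [-0.00936262  0.03470648  0.99934901 -0.00305792] [-11.27857546  -8.57784945  -3.17996782] 8.2
-7.5 [[190.3, 293.6], [222.8, 298.2], [200.5, 328.2], [204.2, 308.2]] [25, 38]
-22.5 [[208.6, 294.2], [238.7, 307.5], [210.1, 331.1], [218.4, 312.3]] [27, 28]
-37.5 [[226.0, 299.6], [251.9, 321.1], [218.6, 336.6], [231.2, 320.3]] [90, 61]
-52.5 [[241.5, 309.8], [261.6, 338.3], [225.5, 344.3], [241.5, 331.7]] [77, 60]
```

```bash
f(){ grep -E "position|contact"; }
python3 -m inch '[{"claw":0.18,"travel":[-0.01,-0.02,0],"turn":0},{"claw":0.18,"travel":[-0.02,-0.04,0],"turn":0},{"claw":0.18,"travel":[-0.02,-0.06,0],"turn":0},{"claw":0.18,"travel":[-0.02,-0.06,0],"turn":0}]' | f
python3 - <<'E'
from h import *
s=get_state();im=imaging.get_image("wrist")[:,:,::-1]
np.save("w6.npy",[s["position"].tolist()+s["ee_rot"].tolist()]);print(s["position"],s["ee_rot"],s["contact_force"],s["clock"])
p,T=cam("wrist",s)
im=np.ascontiguousarray(im)
for a,c in((-22.5,(0,0,255)),(-37.5,(0,255,0)),(-52.5,(255,0,0))):
    e=-np.array([np.cos(np.radians(a)),np.sin(np.radians(a))]);n=np.array([-e[1],e[0]])
    q=proj(p,T,deck([list(e*r+n*w)+[.049] for r,w in((0,.007),(.029,.007),(.029,-.007),(0,-.007))]))
    for u,v in q[1:3]: cv2.circle(im,(int(round(u)),int(round(v))),1,c,-1)
a=im[240:360,170:340];cv2.imwrite("pics/w6.png",cv2.resize(a,None,fx=4,fy=4,interpolation=cv2.INTER_CUBIC))
E
```

```text
position: [0.4789, 0.077, 0.1528]
contact_force: [0.0, 0.7, 0.2]
[0.4788763  0.07702249 0.15282355] [1.18267033e-03 3.43633371e-02 9.99408695e-01 1.48305762e-04] [0.00871761 0.6547286  0.20962752] 8.65
```

View pics/w6.png

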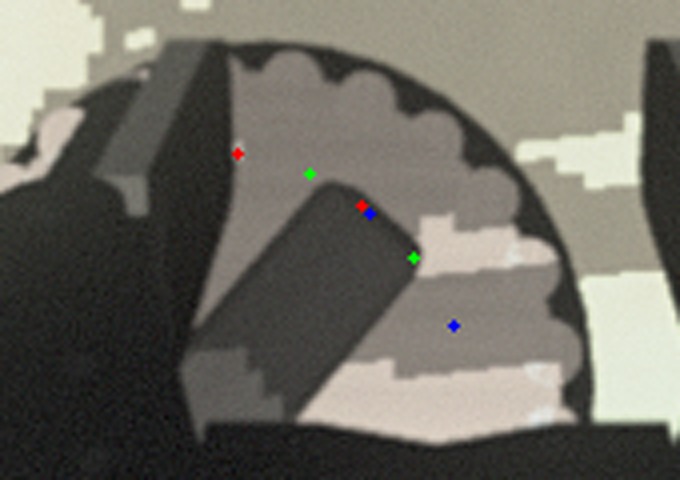

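```bash
f(){ grep -E "position|contact"; }
cat >> h.py <<'E'
def edge(s,im):
    "bar angle from its left(image right) long edge, on plane h=.049"
    g=cv2.GaussianBlur(cv2.cvtColor(im,cv2.COLOR_RGB2GRAY),(3,3),0).astype(int);p,T=cam("wrist",s);P=[]
    tip=proj(p,T,deck([[-.029*np.cos(.65),.029*np.sin(.65),.049]]))[0]
    for v in range(int(tip[1])+6,int(tip[1])+34):
        r=g[v,int(tip[0])-60:int(tip[0])+25];d=np.where(r<90)[0]
        if len(d) and v<338: P.append((d[-1]+int(tip[0])-60,v))
    X=ondeck(p,T,np.array(P,float),.049)[:,:2]
    vx,vy,_,_=cv2.fitLine(X.astype(np.float32),cv2.DIST_HUBER,0,.01,.01).ravel()
    return np.degrees(np.arctan2(vy,vx)) if vx>0 else np.degrees(np.arctan2(-vy,-vx)),len(P),X[[0,-1]].round(4).tolist()
E
python3 -m inch '[{"claw":0.18,"travel":[0,0.03,0],"turn":0},{"claw":0.18,"travel":[0,0.06,0],"turn":0},{"claw":0.18,"travel":[0,0.09,0],"turn":0},{"claw":0.18,"travel":[0,0.11,0],"turn":0},{"claw":0.18,"travel":[0,0.11,0],"turn":0}]' | f
python3 - <<'E'
from h import *
s=get_state();im=imaging.get_image("wrist");cv2.imwrite("pics/w7.png",im[:,:,::-1])
print(s["contact_force"],edge(s,im))
for i in(4,6):
    if i==4: print(edge(wst("w4.npy"),cv2.imread("pics/w4.png")[:,:,::-1]))
E
```

```text
position: [0.4707, 0.0906, 0.1496]
contact_force: [-10.3, -29.9, -4.1]
[-10.28475329 -29.87954586  -4.09126645] (np.float32(-34.290962), 17, [[-0.021, 0.0261], [-0.0147, 0.0226]])
(np.float32(-38.28124), 25, [[-0.0209, 0.025], [-0.0115, 0.0191]])
```

```bash
f(){ grep -E "position|contact"; }
python3 -m inch '[{"claw":0.18,"travel":[-0.01,-0.04,0],"turn":0},{"claw":0.18,"travel":[-0.03,-0.08,0],"turn":0},{"claw":0.18,"travel":[-0.03,-0.12,0],"turn":0},{"claw":0.18,"travel":[-0.03,-0.16,0],"turn":0},{"claw":0.18,"travel":[-0.03,-0.16,0],"turn":0}]' | f
python3 - <<'E'
from h import *
s=get_state();im=imaging.get_image("wrist");cv2.imwrite("pics/w8.png",im[:,:,::-1])
print(s["contact_force"],edge(s,im))
p,T=cam("wrist",wst("w6.npy"));print(ondeck(p,T,[(273.8,302.5),(252.5,285.5)],.049))
E
python3 -m inch '[{"claw":0.18,"travel":[0,-0.02,0],"turn":0},{"claw":0.18,"travel":[0,-0.04,0],"turn":0},{"claw":0.18,"travel":[0,-0.06,0],"turn":0},{"claw":0.18,"travel":[0,-0.06,0],"turn":0}]' | f
python3 -m inch '[{"claw":0.18,"travel":[0,-0.01,0],"turn":0},{"claw":0.18,"travel":[0,-0.02,0],"turn":0},{"claw":0.18,"travel":[0,-0.02,0],"turn":0}]' | f
```

```text
position: [0.4728, 0.0667, 0.1529]
contact_force: [0.2, 1.2, 0.2]
[0.22704936 1.16102448 0.21139585] (np.float32(-36.691593), 28, [[-0.0208, 0.0214], [-0.01, 0.0171]])
[[-0.01934566  0.02358906  0.049     ]
 [-0.02631568  0.01454512  0.049     ]]
position: [0.4718, 0.0549, 0.1523]
contact_force: [-1.2, 0.4, -0.5]
position: [0.4718, 0.0512, 0.1523]
contact_force: [-0.7, 0.7, -0.2]
```

```bash
f(){ grep -E "position|contact"; }
e(){ python3 -c "
from h import *
s=get_state();im=imaging.get_image('wrist');cv2.imwrite('pics/x%05.2f.png'%s['clock'],im[:,:,::-1])
try: print('%.2f'%s['clock'],edge(s,im))
except Exception as x: print(x)"; }
python3 -m inch '[{"claw":0.18,"travel":[0,-0.01,0],"turn":0},{"claw":0.18,"travel":[0,-0.02,0],"turn":0},{"claw":0.18,"travel":[0,-0.02,0],"turn":0}]' | f
python3 -m inch '[{"claw":0.18,"travel":[0,-0.01,0],"turn":0},{"claw":0.18,"travel":[0,-0.015,0],"turn":0},{"claw":0.18,"travel":[0,-0.015,0],"turn":0}]' | f
e
python3 -m inch '[{"claw":0.18,"travel":[0,-0.01,0],"turn":0},{"claw":0.18,"travel":[0,-0.015,0],"turn":0},{"claw":0.18,"travel":[0,-0.015,0],"turn":0}]' | f
e
```

```text
position: [0.4715, 0.0496, 0.1522]
contact_force: [-0.1, 7.3, 0.4]
position: [0.4713, 0.0488, 0.1522]
contact_force: [-0.2, 15.2, -0.0]
11.10 (np.float32(-3.6785276), 27, [[-0.0207, 0.0275], [-0.0103, 0.0268]])
position: [0.4711, 0.048, 0.1521]
contact_force: [-0.5, 21.9, -0.5]
11.45 (np.float32(-3.9525068), 27, [[-0.0207, 0.0275], [-0.0103, 0.0268]])
```

```bash
f(){ grep -E "position|contact"; }
cat >> h.py <<'E'
def edge2(s,im):
    g=cv2.GaussianBlur(cv2.cvtColor(im,cv2.COLOR_RGB2GRAY),(3,3),0).astype(int);p,T=cam("wrist",s);P=[]
    for v in range(270,340):
        d=np.where(g[v,230:328]<85)[0]
        if len(d)>5 and d[0]>1 and np.all(g[v,230+d[0]:230+d[0]+5]<92): P.append((d[0]+230,v))
    P=np.array(P,float)
    # keep the long side: drop the rounded end (first 6 rows)
    k=P[P[:,1]>P[0,1]+6]; X=ondeck(p,T,k,.049)[:,:2]
    vx,vy,_,_=cv2.fitLine(X.astype(np.float32),cv2.DIST_HUBER,0,.01,.01).ravel()
    return round(float(np.degrees(np.arctan(vy/vx))),1),len(k),P[0].tolist(),k[-1].tolist()
E
cat > e.py <<'E'
from h import *
s=get_state();im=imaging.get_image('wrist');cv2.imwrite('pics/x%05.2f.png'%s['clock'],im[:,:,::-1]);print('%.2f'%s['clock'],edge2(s,im))
E
python3 -c "
from h import *
for n in('w8','x11.10','x11.45'): print(edge2(get_state(),cv2.imread('pics/%s.png'%n)[:,:,::-1]))"
python3 -m inch '[{"claw":0.18,"travel":[0,-0.01,0],"turn":0},{"claw":0.18,"travel":[0,-0.015,0],"turn":0},{"claw":0.18,"travel":[0,-0.015,0],"turn":0}]' | f
python3 e.py
```

```text
(-41.3, 51, [288.0, 270.0], [240.0, 339.0])
(-40.1, 43, [245.0, 271.0], [277.0, 339.0])
(-39.7, 43, [245.0, 272.0], [279.0, 339.0])
position: [0.4687, 0.0456, 0.1511]
contact_force: [-5.1, 18.7, -5.6]
11.80 (-31.5, 47, [263.0, 270.0], [286.0, 339.0])
```

```bash
f(){ grep -E "position|contact"; }
python3 -m inch '[{"claw":0.18,"travel":[0.01,-0.01,0],"turn":0},{"claw":0.18,"travel":[0.01,-0.015,0],"turn":0},{"claw":0.18,"travel":[0.01,-0.015,0],"turn":0}]' | f
python3 e.py
python3 -m inch '[{"claw":0.18,"travel":[0.01,-0.01,0],"turn":0},{"claw":0.18,"travel":[0.01,-0.015,0],"turn":0},{"claw":0.18,"travel":[0.01,-0.015,0],"turn":0}]' | f
python3 e.py
```

```text
position: [0.4676, 0.043, 0.1506]
contact_force: [-7.8, 22.8, 0.4]
12.15 (51.5, 50, [274.0, 270.0], [290.0, 339.0])
position: [0.4693, 0.038, 0.1503]
contact_force: [-8.1, 17.0, -0.4]
12.50 (54.9, 38, [273.0, 270.0], [297.0, 339.0])
```

```bash
python3 -c "
import cv2
g=cv2.GaussianBlur(cv2.imread('pics/x12.50.png',0),(3,3),0)
for v in range(262,344,5): print(v,' '.join('%3d'%x for x in g[v,214:346:5]))"
```

```text
262  91  56  55 224 228 228 228 228 228 206 154 154 155 155 153 153 152 149 145 152 154 153 153 143  47  49  86
267  69  55  55 223 228 228 229 227 228 192 154 154 153 120  71  56 101  66  49  61 106  64  84 120  46  49  70
272  56  57  57 221 229 228 228 227 228 166 157  82  81  76  52 126 130 127  94 129 130 127  47  71  47  45  46
277  54  54  54 205 228 229 229 164 165  99  57  94 133 129 122 130 129 128 126 124 124 126 127 104  43  46  47
282  53  53  53 204 228 228 198 153  76  85  59 117 131 132 127 127 126 126 124 125 127 126 122 105  41  46  45
287  52  53  52 215 228 228 192  59 194 191 129 126 130 130 128 128 125 126 126 126 124 123 125 113  40  40  41
292  49  50  48 228 229 229  71  54 201 205 173 130 129 127 126 125 127 128 126 115 111 122 127 178  41  40  39
297  48  48  56 231 180  72 135 120 194 203 200 191 146 133 126 128 128 126  51  59  65  59  58  63  51  37  38
302  46  45 109 156 117 186 201 213 196 192 193 192 192 182 176 191 189 135  50  60  67  64  64  64  63  44  33
307  44  44 151 155  49 195 204 212 192 192 191 192 195 195 191 193 198 130  51  60  67  63  64  64  62  44  34
312  40  51 156  95  50 149 219 199 191 193 194 196 193 193 197 197 201 121  48  61  65  62  64  63  63  42  32
317  40  95 153 104 201 208 192 193 196 196 195 193 196 197 202 202 201 102  48  62  65  63  64  62  61  44  31
322  37 220 133 179 167 157 133 129 128 126 167 188 181 156 152 134 130  70  49  64  65  61  64  62  58 104  30
327  45 230  98 125 127 128 127 127 128 130 130 131 132 133 132 129 128  54  52  64  62  63  64  61  57 127  26
332 111 231  49  65 126 129 125 127 129 130 131 132 133 131 129 129 132  47  50  64  61  63  62  60  56 124  46
337  58 228  69 123 127 128 129 127 131 130 131 131 130 128 131 129 126  45  54  63  63  61  61  59  55 128  30
342  35 216 130 131 128 129 129 131 129 131 131 130 130 130 128 127 127  43  56  63  64  63  62  58  57 126  24
```

```bash
cat > e.py <<'E'
from h import *
import sys
def bar(s,im):
    g=cv2.medianBlur(cv2.cvtColor(im,cv2.COLOR_RGB2GRAY),5);p,T=cam("wrist",s)
    m=cv2.inRange(g,54,72);m[:270]=0;m[343:]=0;m[:,:226]=0;m[:,345:]=0
    m=cv2.morphologyEx(m,cv2.MORPH_OPEN,np.ones((7,7)))
    n,l,st,_=cv2.connectedComponentsWithStats(m);i=1+st[1:,4].argmax()
    P=[]
    for v in range(st[i,1]+10,st[i,1]+st[i,3]):
        c=np.where(l[v]==i)[0]
        if len(c)>8: P.append((c.mean(),v))
    X=ondeck(p,T,np.array(P,float),.049)[:,:2]
    vx,vy,_,_=cv2.fitLine(X.astype(np.float32),cv2.DIST_HUBER,0,.01,.01).ravel()
    return "fit %.1f"%np.degrees(np.arctan(vy/vx)),"axis %.1f"%np.degrees(np.arctan2(-X[0,1],-X[0,0])),st[i].tolist()
if len(sys.argv)>1:
    for f in sys.argv[1:]: print(f,bar(get_state() ,cv2.imread(f)[:,:,::-1]))
else:
    s=get_state();im=imaging.get_image('wrist');cv2.imwrite('pics/x%05.2f.png'%s['clock'],im[:,:,::-1]);print('%.2f'%s['clock'],bar(s,im))
E
python3 e.py pics/x11.45.png pics/x11.80.png pics/x12.15.png pics/x12.50.png
```

```text
pics/x11.45.png ('fit -31.2', 'axis -10.9', [291, 299, 48, 44, 1393])
pics/x11.80.png ('fit -23.6', 'axis -11.0', [297, 300, 42, 43, 1282])
pics/x12.15.png ('fit -18.7', 'axis -11.0', [300, 300, 39, 43, 1280])
pics/x12.50.png ('fit -7.4', 'axis -9.8', [304, 294, 35, 49, 1516])
```

```bash
f(){ grep -E "position|contact"; }
python3 -m inch '[{"claw":0.18,"travel":[0.01,-0.01,0],"turn":0},{"claw":0.18,"travel":[0.01,-0.015,0],"turn":0},{"claw":0.18,"travel":[0.01,-0.015,0],"turn":0}]' | f
python3 e.py
```

```text
position: [0.4715, 0.0337, 0.1503]
contact_force: [-3.6, 6.8, -0.7]
12.85 ('fit 2.2', 'axis -0.6', [306, 289, 35, 54, 1674])
```

```bash
f(){ grep -E "position|contact"; }
python3 -m inch '[{"claw":0.18,"travel":[0,0.02,0],"turn":0},{"claw":0.18,"travel":[0,0.06,0],"turn":0},{"claw":0.18,"travel":[0,0.06,0],"turn":0}]' | f
python3 e.py
```

```text
position: [0.4783, 0.0417, 0.1526]
contact_force: [-0.8, 0.2, -0.3]
13.20 ('fit 4.8', 'axis 3.4', [282, 274, 39, 69, 2263])
```

```bash
f(){ grep -E "position|contact"; }
python3 -m inch '[{"claw":0.18,"travel":[-0.1,0,0],"turn":0},{"claw":0.18,"travel":[-0.2,0,0.1],"turn":0},{"claw":-1,"travel":[-0.2,0,0.35],"turn":0},{"claw":-1,"travel":[-0.2,0,0.6],"turn":0},{"claw":-1,"travel":[-0.2,0,0.8],"turn":0}]' | f
python3 -m inch '[{"claw":-1,"travel":[0.1,0,0.2],"turn":0},{"claw":-1,"travel":[0.2,0,0.22],"turn":0},{"claw":-1,"travel":[0.2,0,0.22],"turn":0},{"claw":-1,"travel":[0.2,0,0.22],"turn":0}]' | f
python3 - <<'E'
from h import *
s=get_state();im=imaging.get_image("wrist")[:,:,::-1].copy();cv2.imwrite("pics/v1.png",im)
p,T=cam("wrist",s);print(s["position"],s["clock"])
for a,c in((-7.5,(0,0,255)),(7.5,(0,255,0)),(22.5,(255,0,0))):
    e=np.array([np.cos(np.radians(a)),np.sin(np.radians(a))])
    for X in([*(e*.029),.049],[*(-e*.029),.049],[*(e*.033),.017]):
        u,v=proj(p,T,deck([X]))[0];cv2.circle(im,(int(round(u)),int(round(v))),1,c,-1)
u,v=proj(p,T,deck([[0,-.02,.03]]))[0].astype(int)
a=im[v-60:v+60,u-85:u+75];cv2.imwrite("pics/v1c.png",cv2.resize(a,None,fx=4.5,fy=4.5,interpolation=cv2.INTER_CUBIC))
E
```

```text
position: [0.4382, 0.0408, 0.3154]
contact_force: [0.8, -0.5, 0.4]
position: [0.4772, 0.041, 0.3556]
contact_force: [0.5, -0.5, -0.1]
[0.47724977 0.04097883 0.35563469] 14.15
```

View pics/v1c.png

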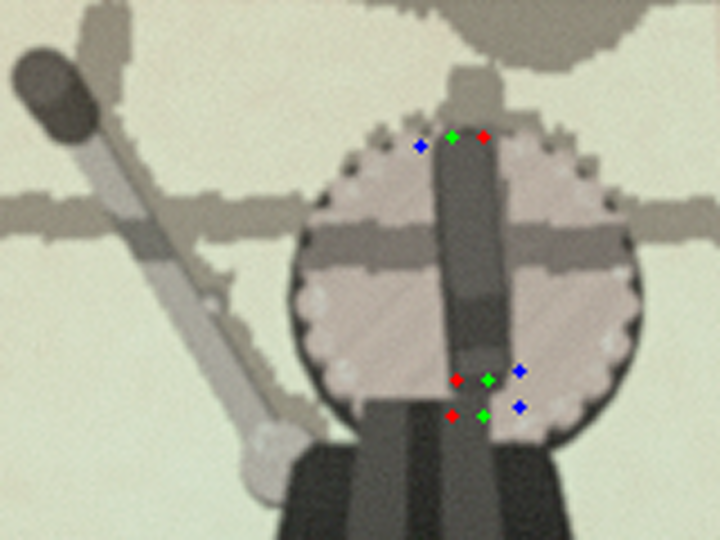

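```bash
python3 - <<'E'
from h import *
s=get_state()
for f,st in(("w1",wst("w1.npy")),("v1",s)):
    g=cv2.imread(f"pics/{f}.png",0);p,T=cam("wrist",st)
    c=proj(p,T,deck([[-.003,0,.049]]))[0]
    g=cv2.GaussianBlur(g,(3,3),0).astype(float);L=[];Rr=[]
    e1,e2=proj(p,T,deck([[-.02,-.012 if f=="w1" else -.001,.049],[.012,.010 if f=="w1" else .001,.049]]))
    for v in range(int(e1[1])+1,int(e2[1])):
        m=e1[0]+(v-e1[1])*(e2[0]-e1[0])/(e2[1]-e1[1]);m=int(round(m))
        def cross(d):
            u=m
            while g[v,u+d]<82: u+=d
            return u+d*(82-g[v,u])/(g[v,u+d]-g[v,u])
        Rr.append((cross(1),v));L.append((cross(-1),v))
    for n,P in(("R",Rr),("L",L)):
        X=ondeck(p,T,np.array(P),.049)[:,:2]
        vx,vy,x0,y0=cv2.fitLine(X.astype(np.float32),cv2.DIST_HUBER,0,.01,.01).ravel()
        print(f,n,len(P),"ang %.1f"%np.degrees(np.arctan(vy/vx)),"offset %.4f"%((y0*vx-x0*vy)*np.sign(vx)))
E
```

```text
w1 R 29 ang nan offset 0.0000
w1 L 29 ang nan offset 0.0000
v1 R 29 ang nan offset 0.0000
v1 L 29 ang nan offset 0.0000<stdin>:13: RuntimeWarning: divide by zero encountered in scalar divide
<stdin>:13: RuntimeWarning: invalid value encountered in scalar divide
<stdin>:18: RuntimeWarning: invalid value encountered in scalar divide
```

```bash
cat > m.py <<'E'
from h import *
def run(f,st,a,thr):
    g=cv2.imread(f"pics/{f}.png",0);p,T=cam("wrist",st)
    g=cv2.GaussianBlur(g,(3,3),0).astype(float)
    e=np.array([np.cos(np.radians(a)),np.sin(np.radians(a))]);n=np.array([-e[1],e[0]])
    out=[]
    w=np.linspace(-.014,.014,57)
    for r in np.linspace(-.022,.014,13):
        q=proj(p,T,deck([[*(e*r+n*x),.049] for x in w])).astype(np.float32)
        pr=cv2.remap(g.astype(np.float32),q[:,0].reshape(1,-1),q[:,1].reshape(1,-1),cv2.INTER_CUBIC)[0]
        if r in(-.022,): print(f,pr[::4].round().astype(int))
        d=np.gradient(pr); i=4+d[4:28].argmin(); j=28+d[28:53].argmax()
        out.append((r,w[i],w[j]))
    o=np.array(out)
    for k in(1,2):
        vx,vy,x0,y0=cv2.fitLine(o[:,[0,k]].astype(np.float32),cv2.DIST_HUBER,0,.01,.01).ravel()
        print(f,"edge",k,"angle %.1f"%(a+np.degrees(np.arctan(vy/vx))),"w at 0: %.4f"%(y0-x0*vy/vx))
run("w1",wst("w1.npy"),37,0);s=get_state();run("v1",s,4,0)
E
python3 m.py
```

```text
w1 [149 154 156 112  71  77  83  82  83  82  81  80  98 106 106]
w1 edge 1 angle 34.0 w at 0: -0.0099
w1 edge 2 angle 34.5 w at 0: 0.0081
v1 [168 167 170 151  95  89  91  91  91  90  85 113 164 172 172]
v1 edge 1 angle 4.4 w at 0: -0.0073
v1 edge 2 angle 4.1 w at 0: 0.0085
```

```bash
f(){ grep -E "position|contact|width"; }
python3 -m inch '[{"claw":-1,"travel":[-0.115,-0.2,0],"turn":0},{"claw":-1,"travel":[-0.115,-0.42,0],"turn":0},{"claw":-1,"travel":[-0.115,-0.62,0],"turn":0},{"claw":-1,"travel":[-0.115,-0.62,-0.1],"turn":0},{"claw":-1,"travel":[-0.115,-0.62,-0.3],"turn":0}]' | f
python3 -m inch '[{"claw":-1,"travel":[0,0,-0.2],"turn":0},{"claw":-1,"travel":[0,0,-0.4],"turn":0},{"claw":-1,"travel":[0,0,-0.6],"turn":0},{"claw":-1,"travel":[0,0,-0.78],"turn":0},{"claw":-1,"travel":[0,0,-0.78],"turn":0}]' | f
```

```text
position: [0.4553, -0.0845, 0.2973]
contact_force: [0.7, -0.2, -0.5]
width: -0.0001
position: [0.4494, -0.081, 0.1357]
contact_force: [-0.1, 0.3, 0.2]
width: 0.0001
```

```bash
f(){ grep -E "position|contact"; }
python3 -m inch '[{"claw":-1,"travel":[-0.003,0.04,0],"turn":0},{"claw":-1,"travel":[-0.006,0.08,0],"turn":0},{"claw":-1,"travel":[-0.01,0.12,0],"turn":0},{"claw":-1,"travel":[-0.013,0.16,0],"turn":0},{"claw":-1,"travel":[-0.015,0.2,0],"turn":0}]' | f
python3 -m inch '[{"claw":-1,"travel":[0,0.02,0],"turn":0},{"claw":-1,"travel":[0,0.04,0],"turn":0},{"claw":-1,"travel":[0,0.06,0],"turn":0},{"claw":-1,"travel":[0,0.075,0],"turn":0},{"claw":-1,"travel":[0,0.075,0],"turn":0}]' | f
python3 -m inch '[{"claw":-1,"travel":[0,0.01,0],"turn":0},{"claw":-1,"travel":[0,0.02,0],"turn":0},{"claw":-1,"travel":[0,0.02,0],"turn":0}]' | f
```

```text
position: [0.452, -0.042, 0.1412]
contact_force: [-0.6, -1.1, -1.0]
position: [0.4519, -0.0274, 0.1403]
contact_force: [-0.8, -0.6, 0.7]
position: [0.4521, -0.0261, 0.1405]
contact_force: [-0.6, -8.6, -0.4]
```

```bash
f(){ grep -E "position|contact"; }
python3 -m inch '[{"claw":-1,"travel":[0,0.01,0],"turn":0},{"claw":-1,"travel":[0,0.025,0],"turn":0},{"claw":-1,"travel":[0,0.025,0],"turn":0}]' | f
python3 -m inch '[{"claw":-1,"travel":[0,-0.04,0],"turn":0},{"claw":-1,"travel":[-0.02,-0.12,0],"turn":0},{"claw":-1,"travel":[-0.02,-0.18,0.1],"turn":0},{"claw":-1,"travel":[-0.02,-0.18,0.35],"turn":0},{"claw":-1,"travel":[-0.02,-0.18,0.6],"turn":0}]' | f
python3 -m inch '[{"claw":-1,"travel":[0.05,0.2,0.2],"turn":0},{"claw":-1,"travel":[0.08,0.4,0.4],"turn":0},{"claw":-1,"travel":[0.1,0.56,0.44],"turn":0},{"claw":-1,"travel":[0.1,0.56,0.46],"turn":0},{"claw":-1,"travel":[0.1,0.56,0.46],"turn":0}]' | f
cat >> m.py <<'E'
cv2.imwrite("pics/v2.png",imaging.get_image("wrist")[:,:,::-1]);run("v2",s,4,0)
p,T=cam("wrist",s);g=cv2.imread("pics/v2.png",0);m=cv2.inRange(g,0,95)
print(s["position"],"pred knob",proj(p,T,deck([[-.0626,-.0573,.045],[-.0472,-.1031,.045]])).round(1).tolist())
n,l,st,c=cv2.connectedComponentsWithStats(m)
for i in range(1,n):
    if 60<st[i,4]<1500 and 130<c[i,0]<300 and c[i,1]>120: print(st[i],c[i].round(1),ondeck(p,T,[(c[i])],.035).round(4))
E
python3 m.py | grep -v "w1\|v1"
```

```text
position: [0.4523, -0.0247, 0.1407]
contact_force: [-2.2, -19.7, -1.0]
position: [0.4472, -0.0546, 0.261]
contact_force: [2.3, -0.3, 0.2]
position: [0.4681, 0.0582, 0.353]
contact_force: [-0.6, -0.4, -1.3]
v2 [169 167 167 159 110  89  90  91  92  90  86 106 130 167 170]
v2 edge 1 angle 5.1 w at 0: -0.0066
v2 edge 2 angle 1.3 w at 0: 0.0100
[0.46805959 0.05816134 0.35295232] pred knob [[221.3, 170.2], [178.8, 183.4]]
[267 130  47   8 117] [291.1 133.1] [[-0.1135  0.0207  0.035 ]]
[ 186  155  145   10 1081] [264.1 159.3] [[-0.08   -0.0107  0.035 ]]
[215 166  16  20 228] [222.4 175.6] [[-0.0602 -0.0577  0.035 ]]
```

```bash
python3 -c "
from rig import get_state,ticket
print(get_state()['clock'],get_state()['contact_force']);print(ticket.sign_off())"
```

```text
17.85 [-0.45441596 -0.22835728 -0.33959082]
the job is handed in; nothing more can be done
None
```

I turned the dial clockwise to its stop, backed it off three clicks by measured angle, pushed the lock lever in to its stop, and handed the job in at 17.9 s with the arm clear.

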